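# Line up the seasonings by height

## Robot

A 6-joint arm with a two-finger parallel gripper is mounted at the origin on a cart in front of the work surface, level with it; the furniture and walls round the work are solid. World frame = base frame: x ahead of the robot, y to its left, z up, the work surface at z = 0. Lengths are in m, angles in degrees, forces in N, time in s.
With the tool pointing down it reaches from about 0.35 to 0.875 m from the base axis. Payload 4.2 kg.
Tool frame: the origin (TCP) lies midway between the tips of the shut fingers; the grasp point (between the pads) lies 19 mm behind it; z points along the fingers, y is the line along which they close (so a half turn about z gives the same grasp; the last joint's range is limited). The gripper opens to 87 mm and grips with 3 to 60 N. Pads are 19 mm wide; open, the fingers measure 117 mm over their backs; the gripper's body (75 mm by 190 mm) begins 51 mm behind the grasp point.
Start: joints at [85.978, 22.042, 0.453, 0, -68.411, -14.817], TCP at [0.202, 0.592, 0.223] pointing down, gripper open.
Joint ranges: [-179.83, 179.83], [-69.29, 118.12], [-61.27, 80.66], [-181.25, 117.63], [-171.15, -9.14], [-177.46, 177.46]. Speed limits (degrees/s): [159.86, 159.86, 180, 180, 180, 180].

## Interface

Orientations are given as a 3x3 rotation matrix whose columns are the frame's x, y, z axes.
In Python, from station import r, cams gives the robot as it stands.
- The arm moves only by the tool play_rows, never from a script. Its argument "commands" is text: rows parted by semicolons, each of 6 numbers parted by spaces: the shift along the world's x, y, z normalised to -1 to 1, where 1 is 30 mm, then the turn, a rotation vector about the world's x, y, z normalised to -1 to 1, where 1 is 0.15 rad. A call has 1 to 20 rows; each row shifts and turns the commanded pose from where the row before left it; what a row does not reach is not made up. A row lasts 1/10 s, in which the tool goes at most 50 mm and 8.59 degrees, less where a joint would pass 70% of its speed; a pose out of reach is approached as far as the arm can. A call with a number of a shift or a turn outside -1 to 1 is refused whole. A call with a gripper value outside its range is refused whole. "grip" is the finger opening in mm, from 0 to 87, set as the call begins (left out, the last holds). The fingers move at their own pace and stop on an object; the grip force is fixed at half the most. Time passes only in rows, so rows that do not move let the fingers close. It gives the time, the measured TCP pose, the force, the opening and the grip force at its end, in the units of the state.
- r.sense(): the state, without advancing time (a new reading comes with each control period).
- cams.capture(name): name is "scene" or "top"; returns (picture, depth): 400x640x3 uint8, blue, green, red; 400x640 float32, m along the optical axis (not along the pixel's ray), 0 where there is no reading.
- cams.camera_info(name): a dict with "mtx" (3x3 intrinsics, pixels), "R" (3x3) and "t" (3): a world point X has camera coordinates R X + t. Camera axes: x right, y down, z forward; pixel columns grow to the right and rows downward; lengths in m; the calibration is good to about 2 mm. A picture is of the moment at which its call begins. camera_info takes no time and is no camera call.
- r.finish_job(): hands the job in; it is judged then, once.
The state is a dict: "time_s": time; "joints": joint angles; "joint_velocities": joint speeds; "effort": joint torques, N m; "tcp_pos": TCP position; "ee_rot": TCP orientation; "wrist_force": force on the tool from outside, world axes, zero at the start; "moment": the same for the moment, N m; "gripper_width": opening from 0.0 (shut) to 1.0 (fully open); "gripper_force": force on a finger pad.
Only numpy, scipy, OpenCV 4.12 (cv2) and the standard library are available. Lean on these libraries where they do the work, as an engineer would, in place of code of your own. Each camera call takes 0.05 s, during which the arm holds its last target. There are 200 camera calls.

## Task

Tidy the food tin, the glass shaker, the spice jar and the dark wooden pepper mill onto the row of four coasters in order of height: the lowest on the coaster next to the kitchen timer, then rising step by step to the tallest on the coaster next to the pasta jar. Each stands upright in the middle of its own coaster; leave the timer and the pasta jar standing where they are.

Things in the scene. Friction and masses are not known exactly. Their poses are not given: they have to be found in the camera images.
- tin_mid (a point): Loose small food tin with a picture label and a metal rim: a plain upright cylinder, 57 mm in diameter, 72 mm high (the lowest of the four), 0.18 kg. Stands on the worktop at the start. The point is its centre, half-way up; z points up along it.
- shaker_mid (a point): Loose small glass shaker with a rounded grey top and grey filling: 43 mm in diameter, 90 mm high (second lowest), 0.10 kg; its lower 70 mm are about straight-sided. Stands on the worktop at the start. The point is its centre, half-way up; z points up along it.
- spice_jar_mid (a point): Loose slim spice jar with a label and a black screw cap: a cylinder 41 mm in diameter, 105 mm high (second tallest), 0.11 kg. Stands on the worktop at the start. The point is its centre, half-way up; z points up along it.
- pepper_mill_mid (a point): Loose turned pepper mill of dark brown wood with a small metal knob on top: 58 mm in diameter, 170 mm high (the tallest), 0.18 kg. Grip it from above by its head, 125 to 157 mm above its foot and up to 48 mm wide (it does not turn). Stands on the worktop at the start. The point is its centre, half-way up; z points up along it.
- coaster_a: One of four identical round coasters, light wood with a cork inlay, 90 mm in diameter and 6 mm thick, fixed to the worktop; origin at the centre of its underside (the surface to set things on is 6 mm higher). The four stand in one straight row, 120 mm from centre to centre, roughly across in front of the robot; which of the four names stands at which place in the row changes from start to start.
- coaster_b: One of four identical round coasters, light wood with a cork inlay, 90 mm in diameter and 6 mm thick, fixed to the worktop; origin at the centre of its underside (the surface to set things on is 6 mm higher). The four stand in one straight row, 120 mm from centre to centre, roughly across in front of the robot; which of the four names stands at which place in the row changes from start to start.
- coaster_c: One of four identical round coasters, light wood with a cork inlay, 90 mm in diameter and 6 mm thick, fixed to the worktop; origin at the centre of its underside (the surface to set things on is 6 mm higher). The four stand in one straight row, 120 mm from centre to centre, roughly across in front of the robot; which of the four names stands at which place in the row changes from start to start.
- coaster_d: One of four identical round coasters, light wood with a cork inlay, 90 mm in diameter and 6 mm thick, fixed to the worktop; origin at the centre of its underside (the surface to set things on is 6 mm higher). The four stand in one straight row, 120 mm from centre to centre, roughly across in front of the robot; which of the four names stands at which place in the row changes from start to start.
- timer: Wind-up kitchen timer, white and red with a red grip bar on top, 65 mm across and 56 mm high, loose. It stands in line with the coasters, 120 mm past one end of the row (which end changes); origin at the centre of its underside.
- pasta_jar: Tall glass jar of pasta with a black lid, 79 mm across and 154 mm high, loose. It stands in line with the coasters, 120 mm past the other end of the row; origin at the centre of its underside.
Not all that is in view belongs to the job. What is shaped like the coaster_a but red is not meant. What is shaped like the part that bears pepper_mill_mid but yellow is not meant.

How it is judged:
By the outcome, as a careful person would: the job done as asked, in the order asked, and still so for the second after the job is handed in, with the robot touching nothing.
It also fails if it takes over 88 s, if anything falls off the work surface, if the arm or the gripper's body presses on something with over 40 N, if the wrist force passes 120 N, or if a joint passes its speed limit or range.

## Working session

There is one attempt and no reset: what is moved stays moved. The work goes in short steps, Python scripts to look and compute and a tool call to move; the robot and the scene stay as the last step left them, time stands still between calls to the robot, and variables do not carry over. Pictures are saved under pics/ and viewed, at most 14 in all, crops included, and the job is handed in when it is done.

Besides the shell and the picture viewer there is one more tool, called after ">>>" by a JSON object that holds its "name" and its "arguments". play_rows: Moves the arm, as the interface text tells. Scaled input: -1 to 1 covers 30 mm each way for a shift and 0.15 rad each way for a turn. Its arguments: {"type":"object","properties":{"commands":{"type":"string"},"grip":{"type":"number"}},"required":["commands"]}

```bash
mkdir -p pics; cat > h.py <<'E'
import numpy as np, cv2
from station import r, cams
def grab(n):
    im,d=cams.capture(n); np.savez(f'{n}.npz',im=im,d=d); return im,d
def load(n):
    f=np.load(f'{n}.npz'); return f['im'],f['d']
def cloud(n,d):
    c=cams.camera_info(n); K,R,t=[np.array(c[k]) for k in('mtx','R','t')]
    v,u=np.mgrid[:d.shape[0],:d.shape[1]]
    P=np.stack([(u-K[0,2])/K[0,0]*d,(v-K[1,2])/K[1,1]*d,d],-1)
    return (P-t.ravel())@R
def ray(n,u,v,z):
    c=cams.camera_info(n); K,R,t=[np.array(c[k]) for k in('mtx','R','t')]
    o=-R.T@t.ravel(); w=R.T@np.linalg.solve(K,[u,v,1.]); return o+w*(z-o[2])/w[2]
E
python3 - <<'E'
from h import *
for n in('scene','top'):
    im,d=grab(n); cv2.imwrite(f'pics/{n}0.png',im)
    c=cams.camera_info(n); print(n,-np.array(c['R']).T@np.array(c['t']).ravel(), c['mtx'][0][0],(d>0).mean())
s=r.sense(); print(s)
E
```

```text
scene [0.60577814 1.06830365 0.81054807] 444.2089585365191 0.99593359375
top [0.18411499 0.05329844 1.76259987] 489.69728850158464 0.9958671875
{'time_s': 0.1, 'joints': array([ 8.59778915e+01,  2.20874246e+01,  3.88088273e-01, -2.50643128e-02,
       -6.84120241e+01, -1.48174700e+01]), 'joint_velocities': array([ 0.01640573, -0.12505446,  0.15092711,  0.08635327, -0.05092262,
        0.0205154 ]), 'effort': array([ 1.46257378e-03, -3.91689312e+01,  1.87936699e+01,  4.23202470e+00,
        1.34383718e-02, -7.37328014e-05]), 'tcp_pos': array([0.2016266 , 0.59101592, 0.22156167]), 'ee_rot': array([[ 9.46374335e-01, -3.23071703e-01, -5.42091916e-04],
       [-3.23072141e-01, -9.46372412e-01, -1.91025330e-03],
       [ 1.04127953e-04,  1.98294949e-03, -9.99998029e-01]]), 'wrist_force': array([-0.20214566,  0.40957731,  0.07176229]), 'moment': array([-0.04170548,  0.03676618,  0.03590541]), 'gripper_force': 0.0, 'gripper_width': 0.999120857108426}
```

View pics/scene0.png

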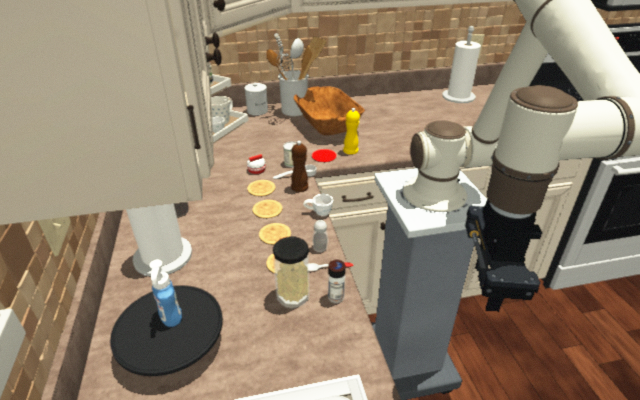

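View pics/top0.png

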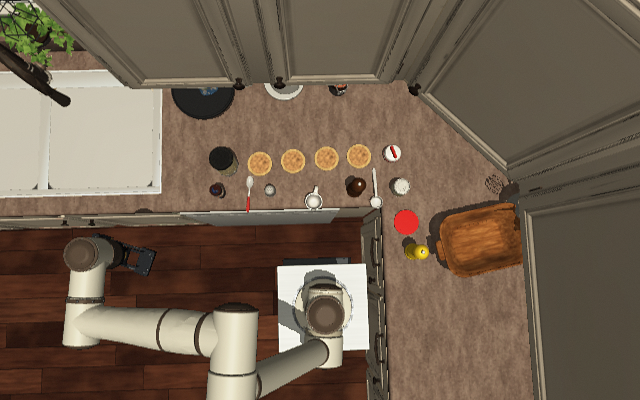

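The scene camera shows the timer (257,163), mill (299,165), tin (289,155), shaker (320,235), spice jar (337,282) and pasta jar (291,272). The distractors are the yellow mill (352,132) and the red disc (324,155).

The top camera shows:
- **Coasters:** (260,163), (293,161), (326,158) and (358,156).
- **Ends of the row:** timer (392,153), pasta jar (222,158).
- **Things to move:** spice jar (217,190), shaker (270,189), mill (356,186), tin (401,186).
- **Not in the job:** mug (314,200), spoons.

What could be mistaken:
- **Mill:** dark brown (356,186) or yellow (418,252). I choose the brown one.
- **Coasters:** the red disc (406,222) is not one.
- **Tin:** (401,186) or the canister at the back in scene (256,98). I choose the small one at the row.
- **Spice jar:** (217,190) or the item at top (338,88), which is to be checked.

```bash
python3 - <<'E'
from h import *
for n in('top','scene'):
    im,d=load(n); P=cloud(n,d)
    roi=(P[...,0]>.38)&(P[...,0]<.78)&(P[...,1]>-.42)&(P[...,1]<.5)
    m=(roi&(P[...,2]>.012)&(P[...,2]<.25)).astype(np.uint8)
    k,l,st,_=cv2.connectedComponentsWithStats(m,connectivity=4)
    print(n,'table z',np.median(P[...,2][roi&(abs(P[...,2])<.02)]))
    for i in range(1,k):
        if st[i,4]<12: continue
        q=P[l==i]; zt=np.percentile(q[:,2],97); t=q[q[:,2]>zt-.012]
        print(st[i],'zmax %.3f'%zt,'topmid',t.mean(0).round(3),'min',q.min(0).round(3),'max',q.max(0).round(3))
    hsv=cv2.cvtColor(im,cv2.COLOR_BGR2HSV)
    m=cv2.inRange(hsv,(10,100,150),(30,255,255))*(roi&(P[...,2]<.02)).astype(np.uint8)
    m=cv2.morphologyEx(m,cv2.MORPH_CLOSE,np.ones((3,3)))
    for c in cv2.findContours(m,0,1)[0]:
        if cv2.contourArea(c)>60:
            e=cv2.fitEllipse(cv2.convexHull(c)); print('coaster',np.round(e[0],1),np.round(e[1],1),ray(n,*e[0],.006).round(4))
im,_=load('scene'); a=cv2.resize(im[140:310,235:365],None,fx=3.5,fy=3.5,interpolation=2)
cv2.imwrite('pics/crop0.png',a)
# overhead furniture
im,d=load('top');P=cloud('top',d)
c=P[(P[...,2]>.3)&(P[...,0]>.5)]; print('overhead min x',np.percentile(c[:,0],1),'z',np.percentile(c[:,2],[1,50,99]))
im,d=load('scene');P=cloud('scene',d);c=P[(P[...,2]>.25)&(P[...,0]>.5)&(P[...,1]>-.5)]
print(np.percentile(c,[0.5,50,99],axis=0).round(3))
E
```

```text
top table z -0.0005537884082734588
[331  84  17  12 128] zmax 0.105 topmid [ 0.772 -0.079  0.1  ] min [ 0.759 -0.108  0.013] max [ 0.78  -0.053  0.11 ]
[278  86  18  14 125] zmax 0.088 topmid [0.776 0.101 0.086] min [0.754 0.078 0.012] max [0.78  0.14  0.103]
[ 177   87   57   32 1377] zmax 0.098 topmid [0.766 0.383 0.106] min [0.676 0.299 0.044] max [0.78  0.5   0.139]
[383 144  18  18 248] zmax 0.059 topmid [ 0.539 -0.268  0.054] min [ 0.51  -0.297  0.015] max [ 0.574 -0.236  0.065]
[208 146  31  30 638] zmax 0.159 topmid [0.513 0.33  0.153] min [0.473 0.289 0.012] max [0.553 0.398 0.166]
[373 172   8  26  71] zmax 0.027 topmid [ 0.418 -0.203  0.021] min [ 0.382 -0.219  0.012] max [ 0.474 -0.196  0.032]
[347 177  19  20 264] zmax 0.164 topmid [ 0.412 -0.128  0.158] min [ 0.388 -0.151  0.012] max [ 0.439 -0.1    0.174]
[391 178  19  18 259] zmax 0.076 topmid [ 0.414 -0.288  0.07 ] min [ 0.386 -0.315  0.013] max [ 0.441 -0.259  0.078]
[209 184  17  15 172] zmax 0.112 topmid [0.413 0.357 0.105] min [0.393 0.336 0.012] max [0.432 0.377 0.119]
[264 185  12  12 120] zmax 0.092 topmid [0.
[... 1133 characters left out ...]
  37   70 2204] zmax 0.157 topmid [0.515 0.336 0.155] min [0.474 0.29  0.012] max [0.555 0.372 0.159]
[327 259  18  42 674] zmax 0.109 topmid [0.416 0.361 0.106] min [0.395 0.336 0.012] max [0.436 0.379 0.111]
[ 157  260   65  103 3558] zmax 0.175 topmid [0.775 0.391 0.187] min [0.679 0.298 0.052] max [0.78  0.5   0.217]
coaster [272.1 263.1] [12.4 17.7] [0.5484 0.2128 0.006 ]
coaster [274.3 233.3] [21.6 32.3] [0.5268 0.0937 0.006 ]
coaster [267.  208.5] [18.5 30.2] [ 0.5332 -0.0284  0.006 ]
coaster [260.9 187.6] [16.6 28.5] [ 0.539  -0.1467  0.006 ]
overhead min x 0.5030063475434171 z [0.31350779 0.78034744 1.10917005]
[[ 0.531 -0.338  0.254]
 [ 0.756  0.541  0.579]
 [ 0.979  1.068  0.811]]
```

View pics/crop0.png

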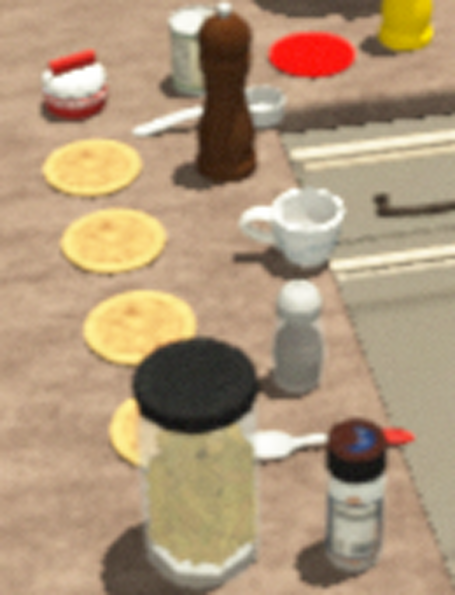

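The close crop confirms each choice: brown mill, white tin with a metal rim, grey-topped shaker and black-capped spice jar. Order on the coasters is tin at y=-.147, shaker at -.029, spice jar at .093 and mill at .214. I'll check the overhead clearance, then move the spice jar.

```bash
python3 - <<'E'
from h import *
Q=np.concatenate([cloud(n,load(n)[1])[load(n)[1]>0].reshape(-1,3) for n in('top','scene')])
Q=Q[Q[:,2]>.23]
for a in np.arange(.35,.85,.05):
    print('%.2f'%a,[ (lambda s:'%.2f/%d'%(np.percentile(s,2),len(s)) if len(s)>8 else '-')(Q[(Q[:,0]>a)&(Q[:,0]<a+.05)&(Q[:,1]>b)&(Q[:,1]<b+.1)][:,2]) for b in np.arange(-.4,.6,.1)])
E
```

```text
0.35 ['-', '-', '-', '-', '-', '-', '-', '-', '-', '-']
0.40 ['-', '-', '-', '-', '-', '-', '-', '-', '-', '-']
0.45 ['0.50/5553', '-', '-', '-', '-', '-', '-', '-', '-', '-']
0.50 ['0.49/7466', '-', '-', '-', '-', '-', '-', '-', '-', '-']
0.55 ['0.46/2389', '0.49/3680', '-', '-', '-', '-', '-', '-', '-', '-']
0.60 ['-', '0.48/2772', '0.50/3657', '0.50/3835', '0.50/3930', '0.51/2496', '0.51/4797', '0.50/4317', '0.50/4770', '0.49/2353']
0.65 ['-', '0.47/1469', '-', '-', '-', '0.47/1827', '-', '-', '0.46/16', '0.46/9222']
0.70 ['-', '-', '-', '-', '-', '-', '-', '-', '-', '0.46/9423']
0.75 ['-', '-', '-', '-', '-', '-', '-', '-', '-', '0.46/10026']
0.80 ['-', '-', '-', '-', '-', '-', '-', '-', '-', '0.46/8789']
```

>>> {"name": "play_rows", "arguments": {"commands": "0.7 -0.8 0 0 0 0.6;1 -1 0 0 0 0.6;1 -1 0 0 0 0.6;1 -1 0 0 0 0.4;1 -1 0 0 0 0;1 -1 0 0 0 0;1 -1 0 0 0 0;0.4 -0.95 0 0 0 0;0 0 0 0 0 0;0 0 0 0 0 0", "grip": 87}}

```text
time_s: 1.1
tcp_pos: [0.415, 0.3584, 0.2224]
ee_rot: [[1.0, -0.0, -0.0], [-0.0, -1.0, -0.0], [-0.0, 0.0, -1.0]]
wrist_force: [-0.4, 0.5, -0.0]
gripper_width: 1.003
gripper_force: 0.0
```

>>> {"name": "play_rows", "arguments": {"commands": "0 0 -1 0 0 0;0 0 -1 0 0 0;0 0 -1 0 0 0;0 0 -1 0 0 0;0 0 -0.7 0 0 0;0 0 -0.67 0 0 0;0 0 0 0 0 0;0 0 0 0 0 0"}}

```text
time_s: 1.9
tcp_pos: [0.4145, 0.36, 0.0615]
ee_rot: [[1.0, 0.003, 0.0], [0.003, -1.0, -0.0], [0.0, 0.0, -1.0]]
wrist_force: [-0.1, 0.4, 1.0]
gripper_width: 1.001
gripper_force: 0.0
```

>>> {"name": "play_rows", "arguments": {"commands": "0 0 0 0 0 0;0 0 0 0 0 0;0 0 0 0 0 0;0 0 0 0 0 0;0 0 0 0 0 0;0 0 0 0 0 0;0 0 0 0 0 0;0 0 0 0 0 0", "grip": 30}}

```text
time_s: 2.7
tcp_pos: [0.4148, 0.3589, 0.0615]
ee_rot: [[1.0, 0.001, -0.0], [0.001, -1.0, -0.0], [-0.0, 0.0, -1.0]]
wrist_force: [-0.6, -0.5, -0.3]
gripper_width: 0.462
gripper_force: 30.0
```

>>> {"name": "play_rows", "arguments": {"commands": "0 0 0.5 0 0 0;0 0 1 0 0 0;0 0 1 0 0 0;0 0 1 0 0 0;0 0 0.5 0 0 0;0.2 -0.5 0 0 0 0;0.4 -0.95 0 0 0 0;0.4 -0.95 0 0 0 0;0.4 -0.95 0 0 0 0;0.4 -0.95 0 0 0 0;0.4 -0.95 0 0 0 0;0.4 -0.95 0 0 0 0;0.4 -0.95 0 0 0 0;0.4 -0.95 0 0 0 0;0.3 -0.75 0 0 0 0;0 0 0 0 0 0;0 0 0 0 0 0;0 0 0 0 0 0"}}

```text
time_s: 4.5
tcp_pos: [0.5251, 0.0937, 0.1808]
ee_rot: [[1.0, 0.001, -0.001], [0.001, -1.0, -0.0], [-0.001, 0.0, -1.0]]
wrist_force: [0.3, 0.3, -1.8]
gripper_width: 0.462
gripper_force: 30.0
```

>>> {"name": "play_rows", "arguments": {"commands": "0 0 -0.8 0 0 0;0 0 -0.9 0 0 0;0 0 -0.9 0 0 0;0 0 -0.6 0 0 0;0 0 -0.3 0 0 0;0 0 -0.15 0 0 0;0 0 -0.08 0 0 0;0 0 0 0 0 0;0 0 0 0 0 0;0 0 0 0 0 0"}}

```text
time_s: 5.5
tcp_pos: [0.5262, 0.0937, 0.0703]
ee_rot: [[1.0, 0.001, 0.001], [0.001, -1.0, 0.001], [0.001, -0.001, -1.0]]
wrist_force: [-0.4, 0.0, -0.5]
gripper_width: 0.461
gripper_force: 30.0
```

>>> {"name": "play_rows", "arguments": {"commands": "0 0 0 0 0 0;0 0 0 0 0 0;0 0 0 0 0 0;0 0 0 0 0 0;0 0 0 0 0 0;0 0 0 0 0 0;0 0 0.3 0 0 0;0 0 0.8 0 0 0;0 0 1 0 0 0;0 0 1 0 0 0;0 0 1 0 0 0;0 0 1 0 0 0", "grip": 80}}

```text
time_s: 6.7
tcp_pos: [0.5256, 0.0934, 0.2246]
ee_rot: [[1.0, 0.001, 0.001], [0.001, -1.0, 0.0], [0.001, -0.0, -1.0]]
wrist_force: [1.0, 0.6, 0.4]
gripper_width: 0.918
gripper_force: 0.0
```

>>> {"name": "play_rows", "arguments": {"commands": "-0.34 -0.66 0 0 0 -0.95;-0.34 -0.66 0 0 0 -0.95;-0.34 -0.66 0 0 0 -0.95;-0.34 -0.66 0 0 0 -0.95;-0.34 -0.66 0 0 0 -0.95;-0.34 -0.66 0 0 0 -0.95;-0.34 -0.66 0 0 0 -0.95;-0.34 -0.66 0 0 0 -0.95;-0.34 -0.66 0 0 0 -0.95;-0.34 -0.66 0 0 0 -0.95;-0.32 -0.65 0 0 0 -0.97;0 0 0 0 0 0;0 0 0 0 0 0", "grip": 87}}

```text
time_s: 8.0
tcp_pos: [0.4143, -0.1242, 0.2232]
ee_rot: [[0.003, -1.0, 0.001], [-1.0, -0.003, 0.0], [-0.0, -0.001, -1.0]]
wrist_force: [0.6, -0.2, 0.5]
gripper_width: 0.998
gripper_force: 0.0
```

```bash
python3 - <<'E'
from h import *
for n in('top','scene'):
    im,d=grab(n); P=cloud(n,d)
    m=(P[...,2]>.02)&(P[...,2]<.2)&(abs(P[...,0]-.526)<.06)&(abs(P[...,1]-.093)<.055)
    q=P[m]; print(n,q.min(0),q.max(0),q[q[:,2]>.095].mean(0))
cv2.imwrite('pics/s1.png',im)
E
```

```text
top [0.51342648 0.07465722 0.10138176] [0.54625058 0.11240066 0.12047714] [0.5329553  0.09354892 0.11089727]
scene [0.50651985 0.07119943 0.02009786] [0.5470245  0.11658594 0.11658944] [0.52732142 0.09943214 0.10910139]
```

View pics/s1.png

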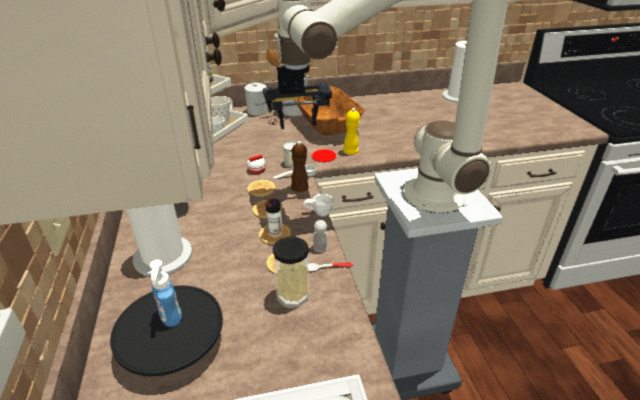

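The spice jar (273,222) stands upright in the middle of its coaster, and the open gripper (300,105) is above the mill (299,165). Next I'll grip the mill's head.

>>> {"name": "play_rows", "arguments": {"commands": "0 0 -0.7 0 0 0;0 0 -0.9 0 0 0;0 0 -0.9 0 0 0;0 0 -0.6 0 0 0;0 0 -0.27 0 0 0;0 0 0 0 0 0;0 0 0 0 0 0"}}

```text
time_s: 8.8
tcp_pos: [0.4152, -0.1237, 0.1222]
ee_rot: [[0.003, -1.0, 0.001], [-1.0, -0.003, -0.0], [0.0, -0.001, -1.0]]
wrist_force: [0.7, 0.1, -0.2]
gripper_width: 0.998
gripper_force: 0.0
```

>>> {"name": "play_rows", "arguments": {"commands": "0 0 0 0 0 0;0 0 0 0 0 0;0 0 0 0 0 0;0 0 0 0 0 0;0 0 0 0 0 0;0 0 0 0 0 0;0 0 0 0 0 0;0 0 0 0 0 0", "grip": 35}}

```text
time_s: 9.6
tcp_pos: [0.4141, -0.1241, 0.1215]
ee_rot: [[0.002, -1.0, -0.0], [-1.0, -0.002, -0.0], [0.0, 0.0, -1.0]]
wrist_force: [-1.0, 0.3, 1.1]
gripper_width: 0.543
gripper_force: 29.9
```

>>> {"name": "play_rows", "arguments": {"commands": "0 0 0.5 0 0 0;0 0 1 0 0 0;0 0 1 0 0 0;0 0 1 0 0 0;0 0 0.5 0 0 0;0 0.5 0 0 0 0;0 0.95 0 0 0 0;0 0.95 0 0 0 0;0 0.95 0 0 0 0;0 0.95 0 0 0 0;0 0.95 0 0 0 0;0 0.95 0 0 0 0;0.3 0.95 0 0 0 0;0.5 0.95 0 0 0 0;0.7 0.95 0 0 0 0;0.7 0.95 0 0 0 0;0.7 0.9 0 0 0 0;0.56 0.4 0 0 0 0;0 0 0 0 0 0;0 0 0 0 0 0"}}

```text
time_s: 11.6
tcp_pos: [0.5174, 0.2149, 0.2401]
ee_rot: [[0.001, -1.0, -0.003], [-1.0, -0.001, -0.001], [0.001, 0.003, -1.0]]
wrist_force: [-0.9, -0.2, -3.0]
gripper_width: 0.544
gripper_force: 30.1
```

>>> {"name": "play_rows", "arguments": {"commands": "0 0 -0.7 0 0 0;0 0 -0.9 0 0 0;0 0 -0.9 0 0 0;0 0 -0.6 0 0 0;0 0 -0.3 0 0 0;0 0 -0.2 0 0 0;0 0 -0.1 0 0 0;0 0 0 0 0 0;0 0 0 0 0 0;0 0 0 0 0 0"}}

```text
time_s: 12.6
tcp_pos: [0.5184, 0.2153, 0.1312]
ee_rot: [[0.002, -1.0, 0.001], [-1.0, -0.002, 0.001], [-0.001, -0.001, -1.0]]
wrist_force: [-0.0, 0.3, -1.9]
gripper_width: 0.543
gripper_force: 30.1
```

>>> {"name": "play_rows", "arguments": {"commands": "0 0 0 0 0 0;0 0 0 0 0 0;0 0 0 0 0 0;0 0 0 0 0 0;0 0 0 0 0 0;0 0 0 0 0 0;0 0 0.3 0 0 0;0 0 0.7 0 0 0;0 0 0.8 0 0 0;0 0 0.8 0 0 0;0 0 0.6 0 0 0;0 0 0 0 0 0", "grip": 85}}

```text
time_s: 13.8
tcp_pos: [0.5196, 0.2159, 0.2303]
ee_rot: [[0.002, -1.0, 0.006], [-1.0, -0.002, 0.004], [-0.004, -0.006, -1.0]]
wrist_force: [-0.6, -0.9, -0.5]
gripper_width: 0.975
gripper_force: 0.0
```

>>> {"name": "play_rows", "arguments": {"commands": "-0.32 -0.115 0 0 0 0.95;-0.32 -0.115 0 0 0 0.95;-0.32 -0.115 0 0 0 0.95;-0.32 -0.115 0 0 0 0.95;-0.32 -0.115 0 0 0 0.95;-0.32 -0.115 0 0 0 0.95;-0.32 -0.115 0 0 0 0.95;-0.32 -0.115 0 0 0 0.95;-0.32 -0.115 0 0 0 0.95;-0.32 -0.115 0 0 0 0.95;-0.32 -0.115 0 0 0 0.97;0 0 0 0 0 0;0 0 0 0 0 0"}}

```text
time_s: 15.1
tcp_pos: [0.4124, 0.1771, 0.2264]
ee_rot: [[1.0, -0.002, 0.0], [-0.002, -1.0, -0.0], [0.0, 0.0, -1.0]]
wrist_force: [0.3, -0.3, -0.7]
gripper_width: 0.974
gripper_force: 0.0
```

```bash
python3 - <<'E'
from h import *
for n in('top','scene'):
    im,d=grab(n); P=cloud(n,d)
    m=(P[...,2]>.015)&(P[...,2]<.2)&(abs(P[...,0]-.518)<.05)&(abs(P[...,1]-.2145)<.05)
    q=P[m]; print(n,q.min(0),q.max(0),q[q[:,2]>.16].mean(0))
cv2.imwrite('pics/s2.png',cv2.resize(im[100:310,200:400],None,fx=2.8,fy=2.8))
E
```

```text
Traceback (most recent call last):
ValueError: zero-size array to reduction operation minimum which has no identity
```

```bash
python3 - <<'E'
from h import *
im,d=grab('scene'); cv2.imwrite('pics/s2.png',cv2.resize(im[100:310,200:400],None,fx=2.8,fy=2.8)); P=cloud('scene',d)
m=(P[...,2]>.015)&(P[...,2]<.2)&(abs(P[...,0]-.518)<.05)&(abs(P[...,1]-.2145)<.05)
q=P[m]; print(q.min(0),q.max(0),q[q[:,2]>.16].mean(0))
E
```

```text
[0.49402163 0.19736323 0.01849801] [0.54865996 0.23670614 0.17929268] [0.51820787 0.21518161 0.16585293]
```

View pics/s2.png

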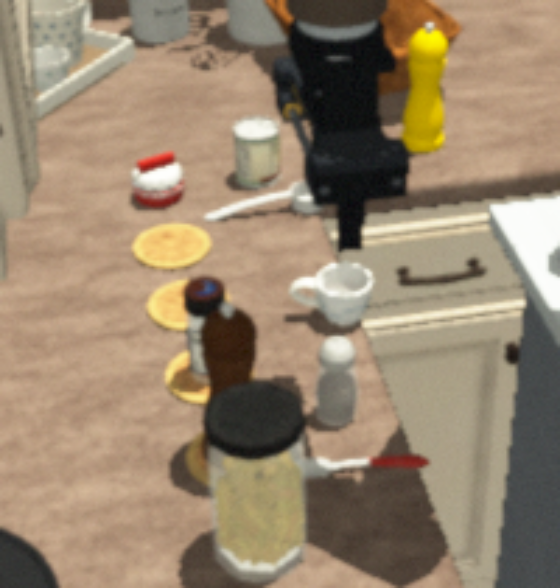

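The mill (230,350 in the crop) stands upright on the end coaster behind the pasta jar, and the spice jar is still fine. The gripper is above the shaker (337,380), so I'll descend.

>>> {"name": "play_rows", "arguments": {"commands": "0 0 -0.8 0 0 0;0 0 -1 0 0 0;0 0 -1 0 0 0;0 0 -1 0 0 0;0 0 -1 0 0 0;0 0 -0.8 0 0 0;0 0 -0.5 0 0 0;0 0 -0.28 0 0 0;0 0 0 0 0 0;0 0 0 0 0 0"}}

```text
time_s: 16.2
tcp_pos: [0.413, 0.1775, 0.0354]
ee_rot: [[1.0, 0.001, 0.001], [0.001, -1.0, 0.001], [0.001, -0.001, -1.0]]
wrist_force: [0.5, 0.2, 0.8]
gripper_width: 0.979
gripper_force: 0.0
```

>>> {"name": "play_rows", "arguments": {"commands": "0 0 0 0 0 0;0 0 0 0 0 0;0 0 0 0 0 0;0 0 0 0 0 0;0 0 0 0 0 0;0 0 0 0 0 0;0 0 0 0 0 0;0 0 0 0 0 0", "grip": 30}}

```text
time_s: 17.0
tcp_pos: [0.4123, 0.177, 0.0351]
ee_rot: [[1.0, 0.001, -0.0], [0.001, -1.0, -0.0], [-0.0, 0.0, -1.0]]
wrist_force: [0.5, -0.5, 0.1]
gripper_width: 0.44
gripper_force: 29.7
```

>>> {"name": "play_rows", "arguments": {"commands": "0 0 0.5 0 0 0;0 0 1 0 0 0;0 0 1 0 0 0;0 0 1 0 0 0;0 0 0.8 0 0 0;0 -0.4 0 0 0 -0.8;0.1 -0.65 0 0 0 -0.95;0.3 -0.65 0 0 0 -0.95;0.4 -0.65 0 0 0 -0.95;0.4 -0.65 0 0 0 -0.95;0.4 -0.65 0 0 0 -0.95;0.4 -0.65 0 0 0 -0.95;0.4 -0.65 0 0 0 -0.95;0.4 -0.65 0 0 0 -0.95;0.4 -0.65 0 0 0 -0.95;0.4 -0.4 0 0 0 -0.95;0.4 -0.22 0 0 0 -0.17;0.41 0 0 0 0 0;0 0 0 0 0 0;0 0 0 0 0 0"}}

```text
time_s: 19.0
tcp_pos: [0.5445, -0.0285, 0.1637]
ee_rot: [[0.003, -1.0, -0.001], [-1.0, -0.003, 0.0], [-0.0, 0.001, -1.0]]
wrist_force: [0.1, -0.9, -0.7]
gripper_width: 0.44
gripper_force: 29.6
```

>>> {"name": "play_rows", "arguments": {"commands": "-0.39 0 0 0 0 0;0 0 -0.7 0 0 0;0 0 -0.9 0 0 0;0 0 -0.9 0 0 0;0 0 -0.7 0 0 0;0 0 -0.4 0 0 0;0 0 -0.3 0 0 0;0 0 -0.17 0 0 0;0 0 0 0 0 0;0 0 0 0 0 0;0 0 0 0 0 0"}}

```text
time_s: 20.1
tcp_pos: [0.5336, -0.0289, 0.0427]
ee_rot: [[0.002, -1.0, 0.002], [-1.0, -0.002, 0.0], [-0.0, -0.002, -1.0]]
wrist_force: [-0.5, -0.9, -1.3]
gripper_width: 0.442
gripper_force: 29.6
```

>>> {"name": "play_rows", "arguments": {"commands": "0 0 0 0 0 0;0 0 0 0 0 0;0 0 0 0 0 0;0 0 0 0 0 0;0 0 0 0 0 0;0 0 0 0 0 0;0 0 0.3 0 0 0;0 0 0.7 0 0 0;0 0 1 0 0 0;0 0 1 0 0 0;0 0 1 0 0 0;0 0 0.5 0 0 0;0 0 0 0 0 0", "grip": 85}}

```text
time_s: 21.4
tcp_pos: [0.5346, -0.0288, 0.1803]
ee_rot: [[0.002, -1.0, 0.007], [-1.0, -0.002, 0.001], [-0.001, -0.007, -1.0]]
wrist_force: [-0.1, 0.1, -0.0]
gripper_width: 0.978
gripper_force: 0.0
```

>>> {"name": "play_rows", "arguments": {"commands": "-0.4 -0.6 0 0 0 0;-0.45 -0.95 0 0 0 0;-0.45 -0.95 0 0 0 0;-0.45 -0.95 0 0 0 0;-0.45 -0.95 0 0 0 0;-0.45 -0.95 0 0 0 0;-0.45 -0.95 0 0 0 0;-0.45 -0.95 0 0 0 0;-0.46 -0.95 0 0 0 0;0 -0.4 0 0 0 0;0 0 0 0 0 0;0 0 0 0 0 0", "grip": 87}}

```text
time_s: 22.6
tcp_pos: [0.4122, -0.2868, 0.1762]
ee_rot: [[0.001, -1.0, -0.001], [-1.0, -0.001, 0.001], [-0.001, 0.001, -1.0]]
wrist_force: [-1.0, 0.8, -0.3]
gripper_width: 0.996
gripper_force: 0.0
```

```bash
python3 - <<'E'
from h import *
im,d=grab('scene'); cv2.imwrite('pics/s3.png',cv2.resize(im[100:310,200:400],None,fx=2.8,fy=2.8)); P=cloud('scene',d)
for nm,x,y,h in(('sh',.5327,-.029,.075),('tin',.414,-.287,.06)):
    m=(P[...,2]>.015)&(P[...,2]<.1)&(abs(P[...,0]-x)<.04)&(abs(P[...,1]-y)<.04)
    q=P[m]; print(nm,q.min(0),q.max(0),q[q[:,2]>h].mean(0))
E
```

```text
sh [ 0.51458768 -0.04067714  0.01680835] [ 0.55553973 -0.00982835  0.0996568 ] [ 0.53383893 -0.02171659  0.08869714]
tin [ 0.386335   -0.32072985  0.01507218] [ 0.44335321 -0.25557262  0.076654  ] [ 0.41647702 -0.28390623  0.07024632]
```

View pics/s3.png

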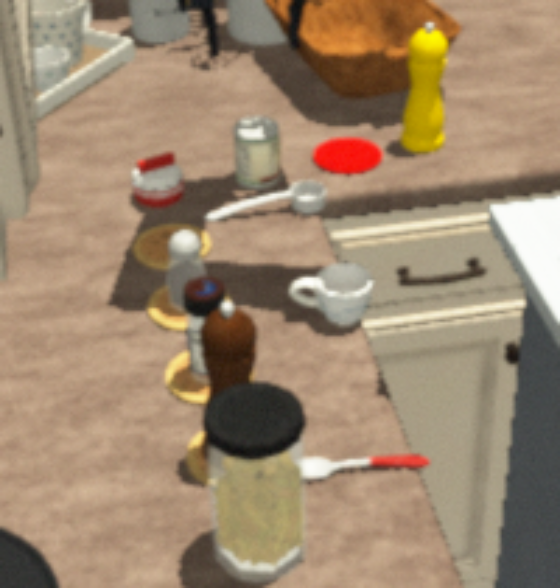

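The shaker (187,265) stands upright on its coaster. The tin (257,150) is right under the gripper, so I'll grip it now.

>>> {"name": "play_rows", "arguments": {"commands": "0.07 0 -0.7 0 0 0;0 0 -1 0 0 0;0 0 -1 0 0 0;0 0 -1 0 0 0;0 0 -0.7 0 0 0;0 0 -0.4 0 0 0;0 0 -0.24 0 0 0;0 0 0 0 0 0;0 0 0 0 0 0"}}

```text
time_s: 23.55
tcp_pos: [0.4155, -0.2868, 0.0262]
ee_rot: [[0.003, -1.0, 0.001], [-1.0, -0.003, -0.0], [0.0, -0.001, -1.0]]
wrist_force: [0.1, -0.1, 0.7]
gripper_width: 0.999
gripper_force: 0.0
```

>>> {"name": "play_rows", "arguments": {"commands": "0 0 0 0 0 0;0 0 0 0 0 0;0 0 0 0 0 0;0 0 0 0 0 0;0 0 0 0 0 0;0 0 0 0 0 0;0 0 0 0 0 0;0 0 0 0 0 0", "grip": 45}}

```text
time_s: 24.35
tcp_pos: [0.4147, -0.2871, 0.0259]
ee_rot: [[0.002, -1.0, -0.0], [-1.0, -0.002, -0.0], [0.0, 0.0, -1.0]]
wrist_force: [-1.4, 0.9, 2.8]
gripper_width: 0.651
gripper_force: 30.0
```

>>> {"name": "play_rows", "arguments": {"commands": "0 0 0.5 0 0 0;0 0 1 0 0 0;0 0 1 0 0 0;0 0 0.5 0 0 0;0.3 0.4 0 0 0 0;0.8 0.8 0 0 0 0;0.8 0.9 0 0 0 0;0.8 0.9 0 0 0 0;0.8 0.9 0 0 0 0;0.6 0.7 0 0 0 0;0 0 0 0 0 0;0 0 0 0 0 0;0 0 0 0 0 0"}}

```text
time_s: 25.65
tcp_pos: [0.5366, -0.149, 0.1146]
ee_rot: [[0.001, -1.0, -0.003], [-1.0, -0.001, 0.0], [-0.0, 0.003, -1.0]]
wrist_force: [0.4, 0.2, -1.9]
gripper_width: 0.654
gripper_force: 30.0
```

>>> {"name": "play_rows", "arguments": {"commands": "0.03 0.05 -0.6 0 0 0;0 0 -0.8 0 0 0;0 0 -0.6 0 0 0;0 0 -0.4 0 0 0;0 0 -0.2 0 0 0;0 0 -0.12 0 0 0;0 0 0 0 0 0;0 0 0 0 0 0;0 0 0 0 0 0"}}

```text
time_s: 26.55
tcp_pos: [0.5392, -0.1476, 0.0349]
ee_rot: [[0.002, -1.0, 0.002], [-1.0, -0.002, -0.0], [0.0, -0.002, -1.0]]
wrist_force: [0.1, -0.2, -1.8]
gripper_width: 0.649
gripper_force: 30.0
```

>>> {"name": "play_rows", "arguments": {"commands": "0 0 0 0 0 0;0 0 0 0 0 0;0 0 0 0 0 0;0 0 0 0 0 0;0 0 0 0 0 0;0 0 0 0 0 0;0 0 0.3 0 0 0;0 0 0.7 0 0 0;0 0 1 0 0 0;0 0 1 0 0 0;0 0 1 0 0 0;0 0 1 0 0 0;-1 -0.5 0.3 0 0 0;-1 -1 0 0 0 0;-1 -1 0 0 0 0;-1 -1 0 0 0 0;-1 -1 0 0 0 0;-1 -1 0 0 0 0;0 0 0 0 0 0;0 0 0 0 0 0", "grip": 85}}

```text
time_s: 28.55
tcp_pos: [0.3581, -0.3132, 0.1939]
ee_rot: [[-0.001, -1.0, 0.001], [-1.0, 0.001, -0.001], [0.001, -0.001, -1.0]]
wrist_force: [0.7, -0.1, 0.1]
gripper_width: 0.974
gripper_force: 0.0
```

```bash
python3 - <<'E'
from h import *
T=dict(tin=(.5385,-.147,.072),sh=(.5325,-.029,.09),sp=(.5256,.0934,.105),mill=(.518,.2142,.17),timer=(.541,-.268,.05),jar=(.514,.333,.148))
ims=[]
for n in('top','scene'):
    im,d=grab(n); P=cloud(n,d); ims.append(im)
    for k,(x,y,h) in T.items():
        m=(P[...,2]>.02)&(P[...,2]<.2)&(abs(P[...,0]-x)<.055)&(abs(P[...,1]-y)<.055)
        q=P[m]
        if len(q): print(n,k,'mid',((q.min(0)+q.max(0))/2)[:2].round(4),'topmean',q[q[:,2]>h-.012].mean(0).round(4),'tgt',x,y)
a=cv2.resize(ims[1][140:310,230:360],None,fx=3.2,fy=3.2); b=cv2.resize(ims[0][130:215,200:420],None,fx=1.5,fy=1.5)
o=np.zeros((544,780,3),np.uint8); o[:,:416]=a; o[:b.shape[0],420:420+b.shape[1]]=b; cv2.imwrite('pics/f.png',o)
E
```

```text
top tin mid [ 0.5379 -0.1435] topmean [ 0.5405 -0.1417  0.0737] tgt 0.5385 -0.147
top sh mid [ 0.5304 -0.0295] topmean [ 0.53   -0.0301  0.0894] tgt 0.5325 -0.029
top sp mid [0.5253 0.0921] topmean [0.5238 0.0921 0.1093] tgt 0.5256 0.0934
top mill mid [0.5151 0.2115] topmean [0.516  0.2109 0.1633] tgt 0.518 0.2142
top timer mid [ 0.5616 -0.2724] topmean [ 0.5587 -0.2683  0.0469] tgt 0.541 -0.268
top jar mid [0.5127 0.3283] topmean [0.5125 0.329  0.153 ] tgt 0.514 0.333
scene tin mid [ 0.5398 -0.1473] topmean [ 0.5405 -0.1421  0.0744] tgt 0.5385 -0.147
scene sh mid [ 0.5348 -0.0253] topmean [ 0.5336 -0.022   0.09  ] tgt 0.5325 -0.029
scene sp mid [0.5273 0.0932] topmean [0.5284 0.0989 0.1091] tgt 0.5256 0.0934
scene mill mid [0.5212 0.2174] topmean [0.5185 0.2166 0.1648] tgt 0.518 0.2142
scene timer mid [ 0.5433 -0.2622] topmean [ 0.543  -0.2608  0.0468] tgt 0.541 -0.268
scene jar mid [0.5148 0.332 ] topmean [0.5154 0.3375 0.1537] tgt 0.514 0.333
```

View pics/f.png

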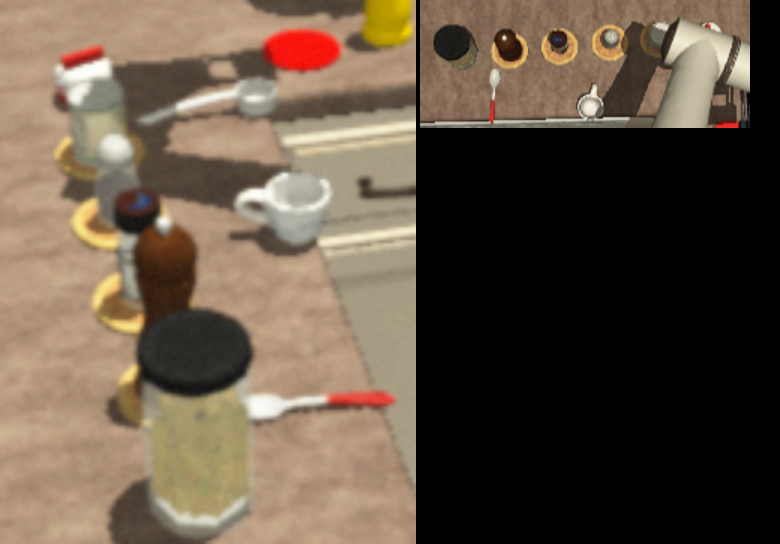

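All four things stand upright in the middle of their coasters in the right order: tin (97,120), shaker (117,165), spice jar (137,240) and mill (165,265). The timer and pasta jar haven't moved, and the gripper is clear, so I'll hand in.

```bash
python3 -c "
from station import r
print(r.finish_job())"
```

```text
the job is handed in; nothing more can be done
None
```

The job is handed in at about 29 s: the tin, shaker, spice jar and pepper mill stand upright on their coasters in rising order from timer to pasta jar; the final pictures put each within about 5 mm of its coaster's centre, and the timer and jar were left standing in place.

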